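Get the bearing out from behind the filter and the spray can

TASK

The bearing in the grey tray is needed on the steel pressing plate, but the oil filter and the spray can stand in the way: first move both of them out onto the black rubber mat, then lay the bearing flat on the plate, centred over its hole, and only then put the filter back in the middle of the blue mark and the spray can back in the middle of the red mark. Keep the filter and the can upright the whole time and leave the tape, the spanner and the grease tin where they are.

Things in the scene. Friction and masses are not known exactly. Their poses are not given: they have to be found in the camera images.
- filter_c (a point): Centre (half-way up) of the blue oil filter, an upright round can 67 mm in diameter and 89 mm tall, plain sides, about 0.3 kg. At the start it stands on the blue mark. z axis up when it stands.
- spray_c (a point): Centre (half-way up, 104.5 mm above its foot) of the red spray can with red cap, an upright round can 65 mm in diameter and 209 mm tall, about 0.2 kg; its cylindrical cap, 65 mm across, is the top 40 mm. At the start it stands on the red mark. z axis up when it stands.
- bearing_c (a point): Centre of the steel ball bearing, a flat ring 42 mm in outer diameter and 14 mm thick (bore closed to contact), about 0.12 kg. It lies flat on the tray's floor behind the filter and the can, about 73 mm from the centre of each mark and some 57 mm in front of the tray's back lip. z axis up.
- blue_mark: Blue disc, 86 mm across, 2 mm thick, fixed on the floor of the grey tray; the filter's place. Origin: centre of its underside, on the tray's floor, 3 mm above the bench. x axis: from the tray's open front to its back. The two marks lie 115 mm apart across the tray; which is left changes. The red disc is alike.
- red_mark: Red disc, as the blue mark; the spray can's place. The grey tray is fixed, 170 mm deep and 270 mm wide, open at the front, with a lip up to 28 mm above the bench at the back and both sides; the line of the marks runs 20 mm in front of the tray's centre.
- mat: Black ribbed rubber mat, fixed on the bench, 220 mm (x) by 140 mm (y) and 3 mm thick. Origin at the centre of its underside, z up. It lies to the left or the right of the tray, with the plate on the other side.
- plate_top (a point): Centre of the top face of the square dark steel pressing plate (110 x 110 mm, 16 mm thick, fixed on the bench), at the middle of its 18 mm shaft hole, which a yellow ring 68 mm across surrounds. z up.
- tape: Roll of black insulating tape, 58 mm across and 19 mm high, lying on the bench near the robot. Leave alone. Origin at the centre of its underside.
- spanner: Small steel spanner, 164 mm long, lying on the bench near the robot. Leave alone. Origin at the centre of its underside; its length is along its y axis.
- tin: Round grease tin, 75 mm across and 58 mm high, standing on the bench behind the tray. Leave alone. Origin at the centre of its underside.

How it is judged:
By the outcome, as a careful person would: the job done as asked, in the order asked, and still so for the second after the job is handed in, with the robot touching nothing.
It also fails if it takes over 128 s, if anything falls off the work surface, if the arm or the gripper's body presses on something with over 40 N, if the wrist force passes 120 N, or if a joint passes its speed limit or range.

ROBOT

A 6-joint arm with a two-finger parallel gripper is mounted at the origin on a cart in front of the work surface, level with it; the furniture and walls round the work are solid. World frame = base frame: x ahead of the robot, y to its left, z up, the work surface at z = 0. Lengths are in m, angles in rad, forces in N, time in s.
With the tool pointing down it reaches from about 0.275 to 0.75 m from the base axis. Payload 10.2 kg.
Tool frame: the origin (TCP) lies midway between the tips of the shut fingers; the grasp point (between the pads) lies 19 mm behind it; z points along the fingers, y is the line along which they close (so a half turn about z gives the same grasp; the last joint's range is limited). The gripper opens to 88 mm and grips with 3 to 60 N. Pads are 18 mm wide; open, the fingers measure 123 mm over their backs; the gripper's body (75 mm by 187 mm) begins 45 mm behind the grasp point.
Start: joints at [1.077, 0.313, 1.498, -0, 1.331, -0.223], TCP at [0.14, 0.506, 0.239] pointing down, gripper open.
Joint ranges: [-2.94, 2.94], [-0.97, 2.17], [0.19, 2.56], [-1.23, 4.37], [0.02, 3.11], [-2.88, 2.88]. Speed limits (rad/s): [2.39, 2.39, 3.01, 3.14, 3.14, 3.14].

INTERFACE

Orientations are given as a rotation vector (axis times angle).
In Python, from plant import r gives the robot as it stands.
- The arm moves only by the tool play_rows, never from a script. Its argument "commands" is a list of rows, each a list of 2 entries, a list of its own where there are three numbers: the shift along the tool's x, y, z scaled (see below), then the turn, a rotation vector about the tool's x, y, z scaled (see below). In form: [[[tx, ty, tz], [rx, ry, rz]], ...]. A call has 1 to 5 rows; each row is the pose to reach, as a shift and turn from the pose commanded when the call began, along the tool's axes at that moment; what a row does not reach only later rows make up. The controller multiplies each number of a shift by 50 cm and each number of a turn by 1.5 rad. A row lasts 1/10 s, in which the tool goes at most 50 mm and 8.59 degrees, less where a joint would pass 70% of its speed; a pose out of reach is approached as far as the arm can. A call with a number of a shift or a turn outside -1 to 1 is refused whole. A call with a gripper value outside its range is refused whole. "gripper" is the opening, from 0 (shut) to 1 (fully open), set as the call begins (left out, the last holds). The fingers move at their own pace and stop on an object; "squeeze" is the grip in N (left out, the last holds). Time passes only in rows, so rows that repeat a pose let the fingers close. It gives the time, the measured TCP pose, the force, the opening and the grip force at its end, in the units of the state.
- r.sense(): the state, without advancing time (a new reading comes with each control period).
- r.get_image(name): name is "side" or "top"; returns the picture (400x640x3 uint8, red, green, blue); there is no depth.
- r.camera_info(name): a dict with "fx", "fy", "cx", "cy" (pixels), "world_to_cam" (4x4, takes a point from world to camera coordinates). Camera axes: x right, y up, looking along -z (the intrinsics and any distortion apply to the point x, -y, -z); pixel columns grow to the right and rows downward; lengths in m; the calibration is good to about 2 mm. A picture is of the moment at which its call begins. camera_info takes no time and is no camera call.
- r.job_done(): hands the job in; it is judged then, once.
The state is a dict: "t": time; "joints": joint angles; "joint_velocities": joint speeds; "tau": joint torques, N m; "ee_pos": TCP position; "orientation": TCP orientation; "wrist_force": force on the tool from outside, world axes, zero at the start; "torque": the same for the moment, N m; "width": opening from 0.0 (shut) to 1.0 (fully open); "gripper_force": force on a finger pad.
Only numpy, scipy, OpenCV 4.12 (cv2) and the standard library are available. Lean on these libraries where they do the work, as an engineer would, in place of code of your own. Each camera call takes 0.05 s, during which the arm holds its last target. There are 200 camera calls.

## Working session

There is one attempt and no reset: what is moved stays moved. The work goes in short steps, Python scripts to look and compute and a tool call to move; the robot and the scene stay as the last step left them, time stands still between calls to the robot, and variables do not carry over. Pictures are saved under pics/ and viewed, at most 18 in all, crops included, and the job is handed in when it is done.

Besides the shell and the picture viewer there is one more tool, called after ">>>" by a JSON object that holds its "op" and its "data". play_rows: Moves the arm, as the interface text tells. Shifts and turns lie within -1 to 1; 1 stands for 50 cm of shift or 1.5 rad of turn. Its arguments: {"type":"object","properties":{"commands":{"type":"array","items":{"type":"array"}},"gripper":{"type":"number"},"squeeze":{"type":"number"}},"required":["commands"]}

```bash
ls; mkdir -p pics; python3 - <<'E'
from plant import r
import cv2
for n in("side","top"):
    cv2.imwrite(f"pics/{n}0.png",r.get_image(n)[:,:,::-1]); c=r.camera_info(n); print(n,c)
print(r.sense())
E
```

```text
pics
side {'fx': 401.1801859004303, 'fy': 401.1801859004303, 'cx': 314.53305612664633, 'cy': 207.92716221339197, 'world_to_cam': array([[ 0.99285503, -0.11879638,  0.01123886, -0.59663324],
       [ 0.04681113,  0.47439474,  0.87906675, -0.13298161],
       [-0.10976161, -0.87225974,  0.4765662 , -0.91864131],
       [ 0.        ,  0.        ,  0.        ,  1.        ]])}
top {'fx': 484.5019425746355, 'fy': 484.5019425746355, 'cx': 313.59651062316993, 'cy': 201.88051263986517, 'world_to_cam': array([[-0.01054542, -0.99987944, -0.01139708,  0.00576234],
       [ 0.98174997, -0.01251723,  0.18976382, -0.6002734 ],
       [-0.18988361, -0.00918794,  0.98176362, -1.13353764],
       [ 0.        ,  0.        ,  0.        ,  1.        ]])}
{'t': 0.1, 'joints': array([ 1.07660370e+00,  3.13419975e-01,  1.49830403e+00,  2.04838431e-05,
        1.33099826e+00, -2.23388148e-01]), 'joint_velocities': array([-0.00063529, -0.00046335, -0.00310597,  0.00036128, -0.00214969,
        0.00066176]), 'tau': array([ 4.05043858e-03, -4.02808213e+01, -2.52646512e+01,  6.95763552e-02,
        3.41733301e-02, -2.15183877e-05]), 'ee_pos': array([0.14034566, 0.50568811, 0.23822651]), 'orientation': array([-4.24031539e-01, -3.11242507e+00,  1.65022233e-03]), 'wrist_force': array([ 0.18026697, -0.57581428, -0.27931102]), 'torque': array([-0.00633281, -0.01359603, -0.04626831]), 'gripper_force': 0.0, 'width': 0.9980031689664498}
```

View pics/side0.png

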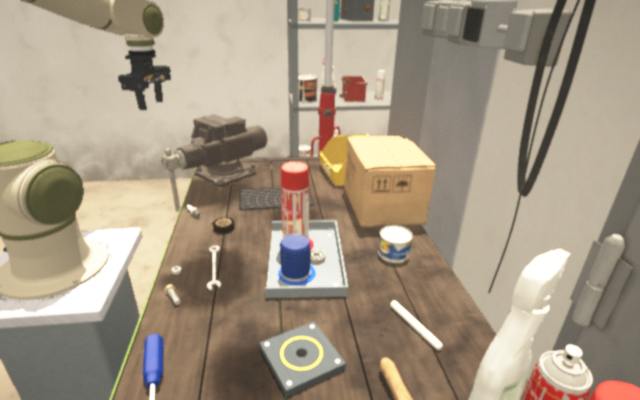

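View pics/top0.png

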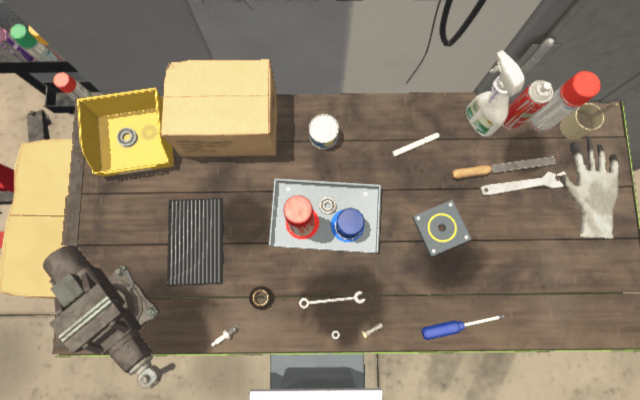

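The side picture shows the spray can (295,200), filter (295,258), bearing (~318,257) and plate (302,352). The top picture shows the can (300,212), filter (349,224), bearing (328,205), plate (442,228) and mat (195,241). I'll enlarge crops to read these more closely.

```bash
cat > h.py <<'E'
import numpy as np, cv2
from plant import r
from scipy.spatial.transform import Rotation as R
I={n:r.camera_info(n) for n in("side","top")}
def ray(n,u,v):
    c=I[n];M=c['world_to_cam'];d=np.array([(u-c['cx'])/c['fx'],-(v-c['cy'])/c['fy'],-1])
    return -M[:3,:3].T@M[:3,3],M[:3,:3].T@d
def atz(n,u,v,z):
    o,d=ray(n,u,v);return o+d*(z-o[2])/d[2]
def tri(a,b):
    (o,d),(p,e)=ray("side",*a),ray("top",*b)
    s=np.linalg.lstsq(np.c_[d,-e],p-o,rcond=None)[0]
    A,B=o+d*s[0],p+e*s[1];return (A+B)/2,np.linalg.norm(A-B)
def proj(n,P):
    c=I[n];M=c['world_to_cam'];q=M[:3,:3]@np.asarray(P)+M[:3,3]
    return np.array([c['cx']+c['fx']*q[0]/-q[2],c['cy']-c['fy']*q[1]/-q[2]])
def crop(n,x0,x1,y0,y1,s,f,im=None):
    im=r.get_image(n)[:,:,::-1] if im is None else im
    a=cv2.resize(im[y0:y1,x0:x1],None,fx=s,fy=s,interpolation=cv2.INTER_CUBIC)
    for k in range(-(-x0//10)*10,x1,10):
        cv2.line(a,((k-x0)*s,0),((k-x0)*s,6 if k%50 else 14),(0,255,255),1); 
        if k%20==0: cv2.putText(a,str(k),((k-x0)*s,16),0,.35,(0,255,255))
    for k in range(-(-y0//10)*10,y1,10):
        cv2.line(a,(0,(k-y0)*s),(6,(k-y0)*s),(0,255,255),1)
        if k%20==0: cv2.putText(a,str(k),(8,(k-y0)*s+4),0,.35,(0,255,255))
    cv2.imwrite(f"pics/{f}.png",a)
def move(P=None,yaw=None,row=True):
    "print scaled shift/turn from present measured pose to target TCP P, tool down, y axis at yaw"
    s=r.sense();R0=R.from_rotvec(s['orientation'])
    y=R0.as_matrix()[:,1];
    out=(R0.inv().apply(np.asarray(P)-s['ee_pos'])/.5).round(4)
    tn=None
    if yaw is not None:
        Y=np.array([np.cos(yaw),np.sin(yaw),0]);Z=np.array([0,0,-1.]);
        T=R.from_matrix(np.c_[np.cross(Y,Z),Y,Z]);tn=((R0.inv()*T).as_rotvec()/1.5).round(4)
    print(s['ee_pos'].round(4),np.degrees(np.arctan2(y[1],y[0])).round(1),'shift',out,'turn',tn)
E
python3 - <<'E'
from h import *
crop("top",265,390,175,260,6,"t1",cv2.imread("pics/top0.png"))
crop("side",230,360,155,305,4,"s1",cv2.imread("pics/side0.png"))
a=cv2.imread("pics/top0.png");b=cv2.imread("pics/side0.png")
crop("top",405,480,190,265,5,"a",a);crop("side",255,350,318,400,4,"b",b)
A,B=cv2.imread("pics/a.png"),cv2.imread("pics/b.png")
o=np.zeros((380,765,3),'uint8');o[:375,:375]=A;o[:328,380:760]=B;cv2.imwrite("pics/p1.png",o)
for n in I: print(n,ray(n,0,0)[0])
E
```

```text
side [ 0.49776378 -0.80908592  0.56139859]
top [ 0.37413895 -0.01216699  1.22684186]
```

View pics/t1.png

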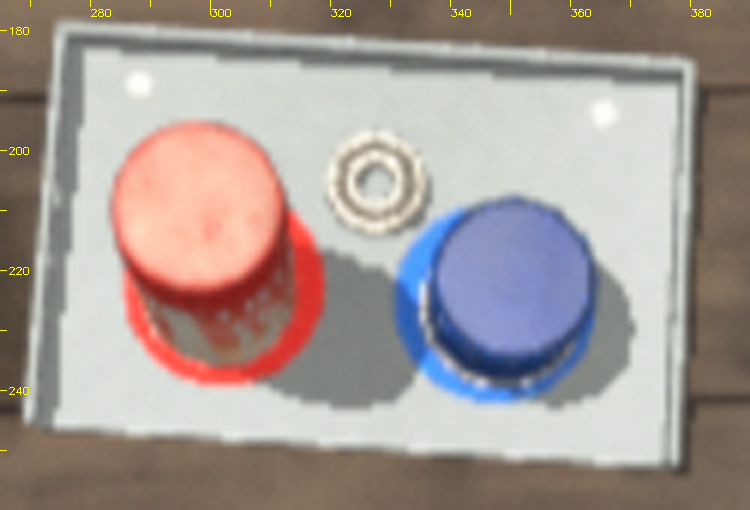

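View pics/s1.png

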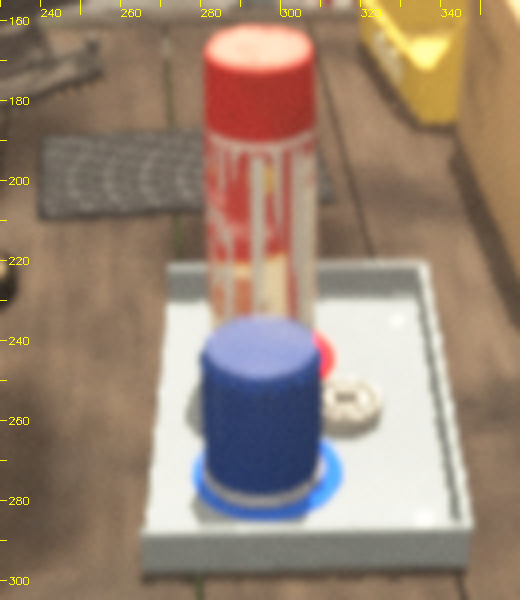

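View pics/p1.png

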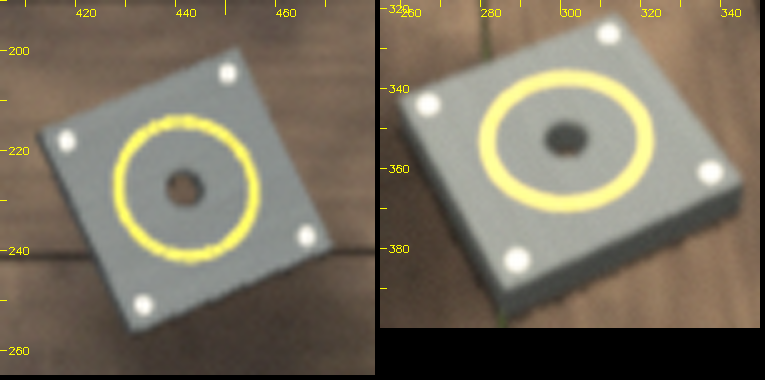

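```bash
python3 - <<'E'
from h import *
k=np.array([.4,.4])
for n,a,b in [("filter top",(295.5,242.2),(350.5,220.8)),("spray top",(295,167.2),(298.2,209.4)),("bearing",(317,254.6),(327.8,205.3)),("plate",(301.6,353.1),(442.4,227.6))]:
    p,e=tri(a-k,b-k);print(n,p.round(4),e.round(4), "top@z",[(z,atz("top",*(b-k),z)[:2].round(4)) for z in((.094,.214,.017,.016)["fsbp".index(n[0])],)])
bl=atz("top",347.3,225.1,.005);rd=atz("top",302.1,221.9,.005)
print("marks",bl,rd,np.linalg.norm(bl-rd))
# tray floor/lip corners from top picture
for u,v in((275,178.5),(380.3,185),(269,245.5),(378,252.5)): print("lip",atz("top",u,v,.028).round(4))
for u,v in((169,199),(221,198),(167,286),(222,283)): print("mat",atz("top",u,v,.003).round(4))
E
```

```text
filter top [ 0.5481 -0.0878  0.0869] 0.0012 top@z [(0.094, array([ 0.5476, -0.0873]))]
spray top [0.5563 0.0312 0.2104] 0.0012 top@z [(0.214, array([0.5551, 0.031 ]))]
bearing [ 0.6009 -0.0359  0.0143] 0.001 top@z [(0.017, array([ 0.5999, -0.0358]))]
plate [ 0.5393 -0.3232  0.0142] 0.0007 top@z [(0.016, array([ 0.5394, -0.3228]))]
marks [ 0.54922477 -0.08580761  0.005     ] [0.55885781 0.02912052 0.005     ] 0.11533113776988613
lip [0.6679 0.0967 0.028 ]
lip [ 0.6474 -0.1704  0.028 ]
lip [0.4973 0.1108 0.028 ]
lip [ 0.4768 -0.1585  0.028 ]
mat [0.6232 0.373  0.003 ]
mat [0.6241 0.2383 0.003 ]
mat [0.4015 0.3677 0.003 ]
mat [0.4074 0.2302 0.003 ]
```

Two-view heights agree with the text: filter top at 0.087 m against 0.094, can top at 0.210 against 0.214. The tray is yawed about -4.7°. I'll take the spray can first, raising and turning the tool to yaw 0.

>>> {"op": "play_rows", "data": {"commands": [[[0, 0, -0.36], [0, 0, 0.4335]], [[0, 0, -0.36], [0, 0, 0.4335]], [[0, 0, -0.36], [0, 0, 0.4335]], [[0, 0, -0.36], [0, 0, 0.4335]], [[0, 0, -0.36], [0, 0, 0.4335]]], "gripper": 1}}

```text
t: 0.6
ee_pos: [0.1406, 0.5063, 0.4228]
orientation: [1.403, 2.811, 0.011]
wrist_force: [-0.3, 0.4, -0.2]
width: 0.996
gripper_force: 0.0
```

>>> {"op": "play_rows", "data": {"commands": [[[0, 0, 0], [0, 0, 0.4335]], [[0, 0, 0], [0, 0, 0.4335]], [[0, 0, 0], [0, 0, 0.4335]], [[0, 0, 0], [0, 0, 0.4335]], [[0, 0, 0], [0, 0, 0.4335]]]}}

```text
t: 1.1
ee_pos: [0.1404, 0.5058, 0.4184]
orientation: [2.227, 2.215, -0.001]
wrist_force: [0.5, -0.7, 0.1]
width: 0.996
gripper_force: 0.0
```

```bash
python3 - <<'E'
from h import *
move([.4,.2,.42],0)
move([.556,.031,.30],0)
# vise / box extent
print("vise top",tri((218,118),(100,300)), "box",tri((347,137),(165,62)),tri((432,150),(272,62)))
E
```

```text
[0.1404 0.5058 0.4184] -0.3 shift [-0.6088  0.5224 -0.003 ] turn [-0.0003  0.0005 -0.0036]
[0.1404 0.5058 0.4184] -0.3 shift [-0.945   0.8364  0.2371] turn [-0.0003  0.0005 -0.0036]
vise top (array([0.36040629, 0.4384038 , 0.21271515]), np.float64(0.01909890048688375)) box (array([0.80671728, 0.32093383, 0.21406333]), np.float64(0.16017592413054038)) (array([0.89598653, 0.0866346 , 0.21745748]), np.float64(0.008990963257927023))
```

>>> {"op": "play_rows", "data": {"commands": [[[-0.315, 0.279, 0], [0, 0, 0]], [[-0.315, 0.279, 0], [0, 0, 0]], [[-0.315, 0.279, 0], [0, 0, 0]], [[-0.315, 0.279, 0], [0, 0, 0]], [[-0.315, 0.279, 0], [0, 0, 0]]]}}

```text
t: 1.6
ee_pos: [0.2821, 0.3455, 0.4185]
orientation: [2.227, 2.215, -0.001]
wrist_force: [-0.9, 1.3, 0.1]
width: 0.996
gripper_force: 0.0
```

>>> {"op": "play_rows", "data": {"commands": [[[-0.315, 0.279, 0], [0, 0, 0]], [[-0.315, 0.279, 0], [0, 0, 0]], [[-0.315, 0.279, 0], [0, 0, 0]], [[-0.315, 0.279, 0], [0, 0, 0]], [[-0.315, 0.279, 0], [0, 0, 0]]]}}

```text
t: 2.1
ee_pos: [0.4215, 0.1881, 0.4177]
orientation: [-2.226, -2.216, 0.003]
wrist_force: [-0.2, 0.9, 0.0]
width: 0.998
gripper_force: 0.0
```

>>> {"op": "play_rows", "data": {"commands": [[[-0.315, 0.279, 0], [0, 0, 0]], [[-0.315, 0.279, 0], [0, 0, 0]], [[-0.315, 0.279, 0], [0, 0, 0]], [[-0.315, 0.279, 0.2], [0, 0, 0]], [[-0.315, 0.279, 0.2], [0, 0, 0]]]}}

```text
t: 2.6
ee_pos: [0.5539, 0.0395, 0.332]
orientation: [2.221, 2.22, 0.002]
wrist_force: [0.9, 0.1, -0.6]
width: 0.997
gripper_force: 0.0
```

```bash
python3 - <<'E'
from h import *
move([.556,.031,.166],0)
crop("top",230,390,150,270,5,"t2");
E
```

```text
[0.5539 0.0395 0.332 ] -0.0 shift [-0.017   0.0036  0.332 ] turn [ 0.001  -0.0001 -0.0003]
```

View pics/t2.png

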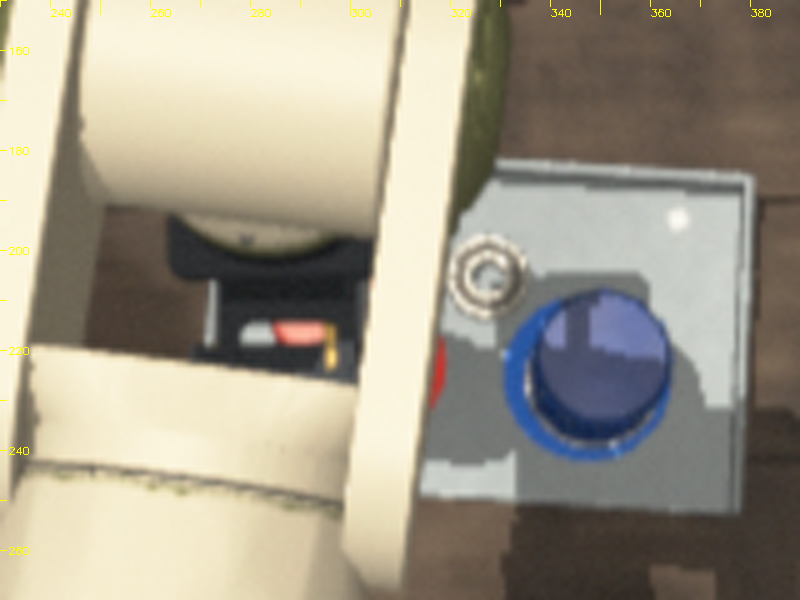

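The top picture shows the arm hiding the can; the bearing (325,205) and filter (349,221) haven't moved. I'll let the arm settle, then fine-adjust.

>>> {"op": "play_rows", "data": {"commands": [[[0, 0, 0], [0, 0, 0]], [[0, 0, 0], [0, 0, 0]], [[0, 0, 0], [0, 0, 0]]]}}

```text
t: 2.95
ee_pos: [0.5529, 0.0409, 0.3356]
orientation: [2.218, 2.22, 0.004]
wrist_force: [-0.9, 0.9, 0.7]
width: 1.002
gripper_force: 0.0
```

```bash
python3 - <<'E'
from h import *
move([.556,.031,.166],0)
E
```

```text
[0.5529 0.0409 0.3356] 0.1 shift [-0.0197  0.0048  0.3392] turn [0.0026 0.0002 0.0007]
```

>>> {"op": "play_rows", "data": {"commands": [[[-0.02, 0.005, 0], [0, 0, 0]], [[-0.02, 0.005, 0.06], [0, 0, 0]], [[-0.02, 0.005, 0.12], [0, 0, 0]], [[-0.02, 0.005, 0.18], [0, 0, 0]], [[-0.02, 0.005, 0.18], [0, 0, 0]]]}}

```text
t: 3.45
ee_pos: [0.5543, 0.0296, 0.2407]
orientation: [-2.219, -2.218, 0.005]
wrist_force: [0.7, -0.9, 0.3]
width: 0.996
gripper_force: 0.0
```

```bash
python3 - <<'E'
from h import *
move([.556,.031,.166],0)
crop("side",230,360,100,250,4,"s2")
E
```

```text
[0.5543 0.0296 0.2407] -0.0 shift [0.0026 0.0043 0.1493] turn [-0.0036 -0.0005 -0.0003]
```

View pics/s2.png

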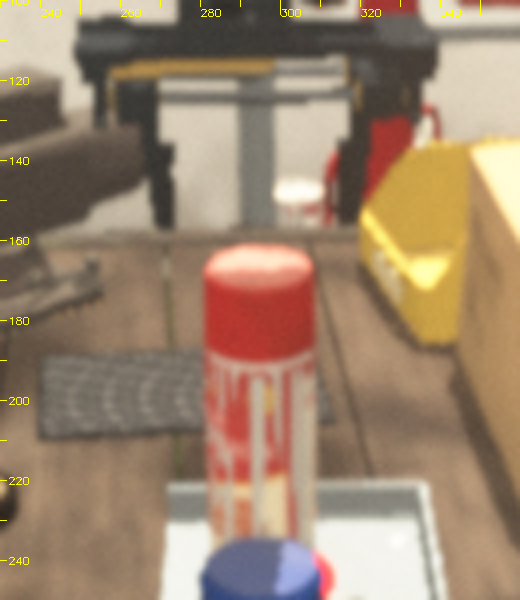

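The open fingers (columns 273 and 315) straddle the can's cap (281–309) evenly, so I'll go down and grip.

>>> {"op": "play_rows", "data": {"commands": [[[0.002, 0.004, 0.04], [0, 0, 0]], [[0.002, 0.004, 0.08], [0, 0, 0]], [[0.002, 0.004, 0.12], [0, 0, 0]], [[0.002, 0.004, 0.149], [0, 0, 0]], [[0.002, 0.004, 0.149], [0, 0, 0]]]}}

```text
t: 4.0
ee_pos: [0.5578, 0.0305, 0.1692]
orientation: [2.222, 2.221, 0.0]
wrist_force: [-0.7, -0.1, -0.1]
width: 0.997
gripper_force: 0.0
```

>>> {"op": "play_rows", "data": {"commands": [[[0, 0, 0], [0, 0, 0]], [[0, 0, 0], [0, 0, 0]], [[0, 0, 0], [0, 0, 0]], [[0, 0, 0], [0, 0, 0]], [[0, 0, 0], [0, 0, 0]]], "gripper": 0.5, "squeeze": 20}}

```text
t: 4.5
ee_pos: [0.5577, 0.0306, 0.1696]
orientation: [2.221, 2.22, 0.001]
wrist_force: [-1.9, 0.5, 6.3]
width: 0.734
gripper_force: 19.9
```

>>> {"op": "play_rows", "data": {"commands": [[[0, 0, 0], [0, 0, 0]], [[0, 0, 0], [0, 0, 0]], [[0, 0, 0], [0, 0, 0]], [[0, 0, 0], [0, 0, 0]], [[0, 0, 0], [0, 0, 0]]]}}

```text
t: 5.0
ee_pos: [0.5577, 0.0306, 0.1696]
orientation: [2.221, 2.22, 0.001]
wrist_force: [-2.0, 1.2, 5.9]
width: 0.729
gripper_force: 19.9
```

>>> {"op": "play_rows", "data": {"commands": [[[0, 0, -0.02], [0, 0, 0]], [[0, 0, -0.05], [0, 0, 0]], [[0, 0, -0.09], [0, 0, 0]], [[0, 0, -0.12], [0, 0, 0]], [[0, 0, -0.12], [0, 0, 0]]]}}

```text
t: 5.5
ee_pos: [0.5581, 0.0306, 0.2308]
orientation: [2.22, 2.219, 0.004]
wrist_force: [-0.4, -0.1, -1.8]
width: 0.73
gripper_force: 19.9
```

>>> {"op": "play_rows", "data": {"commands": [[[0.04, -0.015, 0], [0, 0, 0]], [[0.09, -0.035, 0], [0, 0, 0]], [[0.145, -0.056, 0], [0, 0, 0]], [[0.2, -0.078, 0], [0, 0, 0]], [[0.25, -0.1, 0], [0, 0, 0]]]}}

```text
t: 6.0
ee_pos: [0.5066, 0.1568, 0.2277]
orientation: [-2.221, -2.22, 0.002]
wrist_force: [0.8, 0.9, -2.5]
width: 0.728
gripper_force: 19.9
```

>>> {"op": "play_rows", "data": {"commands": [[[0.06, -0.022, 0], [0, 0, 0]], [[0.12, -0.045, 0], [0, 0, 0]], [[0.18, -0.07, 0], [0, 0, 0]], [[0.24, -0.092, 0], [0, 0, 0]], [[0.28, -0.106, 0], [0, 0, 0]]]}}

```text
t: 6.5
ee_pos: [0.4533, 0.2973, 0.2278]
orientation: [-2.22, -2.222, 0.002]
wrist_force: [1.0, 0.5, -2.5]
width: 0.725
gripper_force: 19.9
```

>>> {"op": "play_rows", "data": {"commands": [[[0, 0, 0], [0, 0, 0]], [[0, 0, 0], [0, 0, 0]], [[0, 0, 0], [0, 0, 0]]]}}

```text
t: 6.8
ee_pos: [0.4549, 0.2949, 0.2282]
orientation: [-2.223, -2.22, 0.001]
wrist_force: [0.6, 0.5, -2.2]
width: 0.728
gripper_force: 19.9
```

```bash
python3 - <<'E'
from h import *
move([.455,.298,.1676],0)
crop("side",150,350,70,270,3,"s3")
E
```

```text
[0.4549 0.2949 0.2282] -0.1 shift [0.0063 0.0003 0.1213] turn [-0.0004  0.0003 -0.001 ]
```

View pics/s3.png

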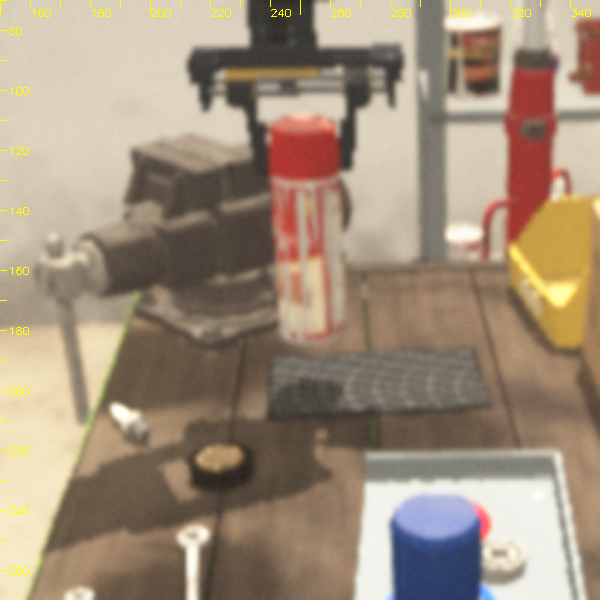

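The can hangs upright at the mat's near end (245–345, 190 px), clear of the vise. I'll lower it.

>>> {"op": "play_rows", "data": {"commands": [[[0, 0, 0.04], [0, 0, 0]], [[0, 0, 0.08], [0, 0, 0]], [[0, 0, 0.105], [0, 0, 0]], [[0, 0, 0.117], [0, 0, 0]], [[0, 0, 0.12], [0, 0, 0]]]}}

```text
t: 7.35
ee_pos: [0.4547, 0.2954, 0.1684]
orientation: [-2.222, -2.22, 0.001]
wrist_force: [0.3, -0.3, -1.2]
width: 0.726
gripper_force: 19.9
```

>>> {"op": "play_rows", "data": {"commands": [[[0, 0, 0], [0, 0, 0]], [[0, 0, 0], [0, 0, 0]]]}}

```text
t: 7.55
ee_pos: [0.4549, 0.2958, 0.1693]
orientation: [2.222, 2.22, 0.002]
wrist_force: [-0.1, 0.1, -1.6]
width: 0.729
gripper_force: 19.9
```

>>> {"op": "play_rows", "data": {"commands": [[[0, 0, 0.002], [0, 0, 0]], [[0, 0, 0.004], [0, 0, 0]], [[0, 0, 0.004], [0, 0, 0]]]}}

```text
t: 7.85
ee_pos: [0.4548, 0.296, 0.1676]
orientation: [2.222, 2.221, 0.002]
wrist_force: [-1.5, 0.7, 5.1]
width: 0.728
gripper_force: 20.0
```

Contact, at 5 N. Open, then rise well clear.

>>> {"op": "play_rows", "data": {"commands": [[[0, 0, 0], [0, 0, 0]], [[0, 0, 0], [0, 0, 0]], [[0, 0, 0], [0, 0, 0]], [[0, 0, 0], [0, 0, 0]], [[0, 0, 0], [0, 0, 0]]], "gripper": 1}}

```text
t: 8.35
ee_pos: [0.4546, 0.2957, 0.1665]
orientation: [2.222, 2.221, -0.0]
wrist_force: [0.0, 0.9, 0.2]
width: 1.001
gripper_force: 0.0
```

>>> {"op": "play_rows", "data": {"commands": [[[0, 0, -0.03], [0, 0, 0]], [[0, 0, -0.08], [0, 0, 0]], [[0, 0, -0.16], [0, 0, 0]], [[0, 0, -0.24], [0, 0, 0]], [[0, 0, -0.26], [0, 0, 0]]]}}

```text
t: 8.85
ee_pos: [0.4555, 0.2961, 0.3009]
orientation: [2.22, 2.219, 0.01]
wrist_force: [0.9, -0.5, -0.8]
width: 1.0
gripper_force: 0.0
```

>>> {"op": "play_rows", "data": {"commands": [[[-0.4, 0.1, 0], [0, 0, -0.47]], [[-0.4, 0.1, 0], [0, 0, -0.47]], [[-0.4, 0.1, 0], [0, 0, -0.47]], [[-0.4, 0.1, 0], [0, 0, -0.47]], [[-0.4, 0.1, 0], [0, 0, -0.47]]]}}

```text
t: 9.35
ee_pos: [0.5047, 0.0931, 0.2959]
orientation: [-1.344, -2.839, 0.001]
wrist_force: [0.4, 0.7, -0.2]
width: 0.997
gripper_force: 0.0
```

```bash
python3 - <<'E'
from h import *
move([.548,-.087,.20],np.pi/2)
im=r.get_image("top")[:,:,::-1];cv2.imwrite("pics/x.png",im)
crop("top",150,400,160,300,3,"t3",im)
E
```

```text
[0.5047 0.0931 0.2959] 39.3 shift [-0.3336 -0.1611  0.1918] turn [-5.000e-04 -6.000e-04 -5.896e-01]
```

View pics/t3.png

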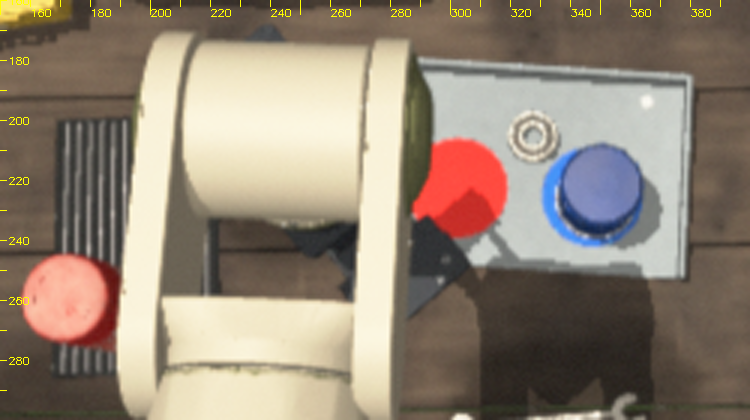

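The can stands on the mat (top at 170,260) and its red mark (301,222) is free. I'll go to the filter.

>>> {"op": "play_rows", "data": {"commands": [[[-0.334, -0.161, 0], [0, 0, -0.59]], [[-0.334, -0.161, 0], [0, 0, -0.59]], [[-0.334, -0.161, 0], [0, 0, -0.59]], [[-0.334, -0.161, 0], [0, 0, -0.59]], [[-0.334, -0.161, 0], [0, 0, -0.59]]]}}

```text
t: 9.9
ee_pos: [0.5477, -0.089, 0.2951]
orientation: [-0.282, -3.127, 0.001]
wrist_force: [-0.7, 0.6, -0.6]
width: 0.998
gripper_force: 0.0
```

>>> {"op": "play_rows", "data": {"commands": [[[0, 0, 0.1], [0, 0, -0.09]], [[0, 0, 0.2], [0, 0, -0.09]], [[0, 0, 0.25], [0, 0, -0.09]], [[0, 0, 0.25], [0, 0, -0.09]]]}}

```text
t: 10.3
ee_pos: [0.5456, -0.0839, 0.1678]
orientation: [-0.072, -3.134, -0.004]
wrist_force: [0.0, -0.3, 0.4]
width: 1.001
gripper_force: 0.0
```

```bash
python3 - <<'E'
from h import *
move([.548,-.087,.046],np.pi/2)
E
```

```text
[ 0.5456 -0.0839  0.1678] 87.4 shift [-0.0068 -0.0066  0.2436] turn [ 0.0017 -0.0048 -0.0307]
```

>>> {"op": "play_rows", "data": {"commands": [[[-0.007, -0.0065, 0.04], [0, 0, -0.03]], [[-0.007, -0.0065, 0.04], [0, 0, -0.03]], [[-0.007, -0.0065, 0.04], [0, 0, -0.03]]]}}

```text
t: 10.6
ee_pos: [0.5511, -0.0881, 0.153]
orientation: [0.003, 3.14, -0.001]
wrist_force: [0.0, 0.1, -0.0]
width: 1.001
gripper_force: 0.0
```

```bash
python3 - <<'E'
from h import *
move([.548,-.087,.046],np.pi/2)
E
```

```text
[ 0.5511 -0.0881  0.153 ] 89.9 shift [0.0065 0.0023 0.2139] turn [-0.0003  0.0008 -0.0011]
```

>>> {"op": "play_rows", "data": {"commands": [[[0.003, 0.002, 0.05], [0, 0, 0]], [[0.003, 0.002, 0.1], [0, 0, 0]], [[0.003, 0.002, 0.15], [0, 0, 0]], [[0.003, 0.002, 0.2], [0, 0, 0]], [[0.003, 0.002, 0.212], [0, 0, 0]]]}}

```text
t: 11.1
ee_pos: [0.5488, -0.0868, 0.0449]
orientation: [-0.002, -3.14, -0.001]
wrist_force: [-0.8, 0.6, 0.2]
width: 0.998
gripper_force: 0.0
```

>>> {"op": "play_rows", "data": {"commands": [[[0, 0, 0], [0, 0, 0]], [[0, 0, 0], [0, 0, 0]], [[0, 0, 0], [0, 0, 0]]]}}

```text
t: 11.4
ee_pos: [0.55, -0.0873, 0.0472]
orientation: [0.001, 3.139, -0.001]
wrist_force: [-0.3, 0.9, -0.4]
width: 0.999
gripper_force: 0.0
```

>>> {"op": "play_rows", "data": {"commands": [[[0, 0, 0], [0, 0, 0]], [[0, 0, 0], [0, 0, 0]], [[0, 0, 0], [0, 0, 0]], [[0, 0, 0], [0, 0, 0]], [[0, 0, 0], [0, 0, 0]]], "gripper": 0.5, "squeeze": 20}}

```text
t: 11.9
ee_pos: [0.5494, -0.0872, 0.0459]
orientation: [0.001, 3.141, -0.0]
wrist_force: [0.7, -0.6, 3.6]
width: 0.745
gripper_force: 20.0
```

>>> {"op": "play_rows", "data": {"commands": [[[0, 0, 0], [0, 0, 0]], [[0, 0, 0], [0, 0, 0]], [[0, 0, 0], [0, 0, 0]], [[0, 0, 0], [0, 0, 0]], [[0, 0, 0], [0, 0, 0]]]}}

```text
t: 12.4
ee_pos: [0.5494, -0.0872, 0.0459]
orientation: [0.001, 3.141, -0.001]
wrist_force: [-0.5, -0.3, 5.5]
width: 0.74
gripper_force: 20.0
```

Now gripped; lift and look at the wrist's clearance.

>>> {"op": "play_rows", "data": {"commands": [[[0, 0, -0.02], [0, 0, 0]], [[0, 0, -0.06], [0, 0, 0]], [[0, 0, -0.11], [0, 0, 0]], [[0, 0, -0.15], [0, 0, 0]], [[0, 0, -0.16], [0, 0, 0]]]}}

```text
t: 12.9
ee_pos: [0.5497, -0.0871, 0.1275]
orientation: [0.0, 3.139, -0.001]
wrist_force: [-0.6, -0.2, -2.9]
width: 0.743
gripper_force: 20.0
```

>>> {"op": "play_rows", "data": {"commands": [[[-0.005, 0.04, 0], [0, 0, 0]], [[-0.012, 0.1, 0], [0, 0, 0]], [[-0.018, 0.17, 0], [0, 0, 0]], [[-0.024, 0.24, 0], [0, 0, 0]], [[-0.03, 0.3, 0], [0, 0, 0]]]}}

```text
t: 13.4
ee_pos: [0.5635, 0.0647, 0.1245]
orientation: [-0.0, -3.139, -0.001]
wrist_force: [1.1, -0.6, -3.2]
width: 0.74
gripper_force: 20.0
```

```bash
python3 - <<'E'
from h import *
move([.578,.275,.0445],np.pi/2)
crop("side",80,340,0,260,2,"s4")
E
```

```text
[0.5635 0.0647 0.1245] 90.0 shift [-0.0294  0.4204  0.1601] turn [ 0.0003 -0.0016 -0.    ]
```

View pics/s4.png

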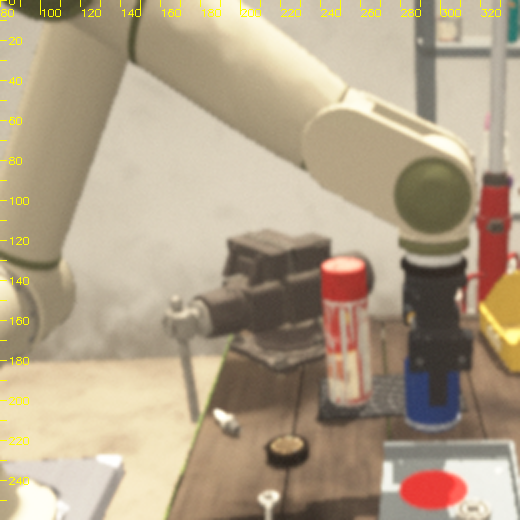

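The filter is held upright, and the wrist (joint 5 near 295,95) rides well above the can's top. I'll carry it on to the mat's far end.

>>> {"op": "play_rows", "data": {"commands": [[[-0.004, 0.06, 0], [0, 0, 0]], [[-0.009, 0.12, 0], [0, 0, 0]], [[-0.014, 0.18, 0], [0, 0, 0]], [[-0.019, 0.24, 0], [0, 0, 0]], [[-0.024, 0.3, 0], [0, 0, 0]]]}}

```text
t: 13.95
ee_pos: [0.5757, 0.2139, 0.1244]
orientation: [-0.001, -3.139, 0.001]
wrist_force: [0.7, 0.3, -3.3]
width: 0.738
gripper_force: 20.0
```

>>> {"op": "play_rows", "data": {"commands": [[[-0.004, 0.05, 0], [0, 0, 0]], [[-0.004, 0.09, 0], [0, 0, 0]], [[-0.004, 0.11, 0], [0, 0, 0]], [[-0.004, 0.122, 0], [0, 0, 0]], [[-0.004, 0.122, 0], [0, 0, 0]]]}}

```text
t: 14.45
ee_pos: [0.5782, 0.2738, 0.1251]
orientation: [-0.0, -3.141, 0.0]
wrist_force: [-1.2, 0.2, -3.5]
width: 0.742
gripper_force: 20.0
```

>>> {"op": "play_rows", "data": {"commands": [[[0, 0, 0], [0, 0, 0]], [[0, 0, 0], [0, 0, 0]], [[0, 0, 0], [0, 0, 0]]]}}

```text
t: 14.75
ee_pos: [0.5785, 0.2733, 0.1257]
orientation: [0.002, 3.142, -0.0]
wrist_force: [0.2, 0.3, -3.4]
width: 0.743
gripper_force: 20.0
```

```bash
python3 - <<'E'
from h import *
move([.578,.275,.0445],np.pi/2)
E
```

```text
[0.5785 0.2733 0.1257] 89.9 shift [0.001  0.0034 0.1624] turn [-0.      0.     -0.0008]
```

>>> {"op": "play_rows", "data": {"commands": [[[0, 0.003, 0.05], [0, 0, 0]], [[0, 0.003, 0.1], [0, 0, 0]], [[0, 0.003, 0.14], [0, 0, 0]], [[0, 0.003, 0.155], [0, 0, 0]], [[0, 0.003, 0.161], [0, 0, 0]]]}}

```text
t: 15.25
ee_pos: [0.5783, 0.2752, 0.0448]
orientation: [-0.001, -3.141, 0.0]
wrist_force: [0.4, 0.0, -4.8]
width: 0.737
gripper_force: 20.0
```

>>> {"op": "play_rows", "data": {"commands": [[[0, 0, 0.002], [0, 0, 0]], [[0, 0, 0.003], [0, 0, 0]], [[0, 0, 0.003], [0, 0, 0]]]}}

```text
t: 15.55
ee_pos: [0.5787, 0.2755, 0.0445]
orientation: [0.001, 3.14, 0.001]
wrist_force: [0.8, -0.0, -2.6]
width: 0.741
gripper_force: 20.0
```

>>> {"op": "play_rows", "data": {"commands": [[[0, 0, 0.0015], [0, 0, 0]], [[0, 0, 0.003], [0, 0, 0]], [[0, 0, 0.003], [0, 0, 0]]]}}

```text
t: 15.85
ee_pos: [0.5789, 0.2755, 0.0439]
orientation: [0.0, 3.14, 0.001]
wrist_force: [-4.0, -1.3, 7.7]
width: 0.739
gripper_force: 20.0
```

>>> {"op": "play_rows", "data": {"commands": [[[0, 0, 0], [0, 0, 0]], [[0, 0, 0], [0, 0, 0]], [[0, 0, 0], [0, 0, 0]], [[0, 0, 0], [0, 0, 0]], [[0, 0, 0], [0, 0, 0]]], "gripper": 1}}

```text
t: 16.35
ee_pos: [0.5784, 0.2754, 0.0421]
orientation: [0.001, 3.142, 0.0]
wrist_force: [0.2, -0.8, -0.7]
width: 1.004
gripper_force: 0.0
```

>>> {"op": "play_rows", "data": {"commands": [[[0, 0, -0.03], [0, 0, 0]], [[0, 0, -0.08], [0, 0, 0]], [[0, 0, -0.14], [0, 0, 0]], [[0, 0, -0.2], [0, 0, 0]], [[0, 0, -0.2], [0, 0, 0]]]}}

```text
t: 16.85
ee_pos: [0.5801, 0.276, 0.1478]
orientation: [0.0, 3.133, 0.004]
wrist_force: [0.6, 1.3, -0.3]
width: 1.0
gripper_force: 0.0
```

>>> {"op": "play_rows", "data": {"commands": [[[-0.01, -0.08, 0], [0, 0, 0]], [[-0.02, -0.18, 0], [0, 0, 0]], [[-0.03, -0.28, 0], [0, 0, 0]], [[-0.042, -0.36, 0], [0, 0, 0]], [[-0.042, -0.44, 0], [0, 0, 0]]]}}

```text
t: 17.35
ee_pos: [0.5993, 0.0534, 0.1423]
orientation: [0.002, 3.141, -0.0]
wrist_force: [-0.0, -1.2, 0.1]
width: 1.001
gripper_force: 0.0
```

>>> {"op": "play_rows", "data": {"commands": [[[0, -0.1, 0], [0, 0, 0]], [[0, -0.182, 0], [0, 0, 0]], [[0, -0.182, 0.05], [0, 0, 0]], [[0, -0.182, 0.1], [0, 0, 0]], [[0, -0.182, 0.1], [0, 0, 0]]]}}

```text
t: 17.85
ee_pos: [0.5975, -0.0355, 0.0894]
orientation: [-0.002, -3.136, -0.002]
wrist_force: [0.4, 0.2, 0.5]
width: 0.998
gripper_force: 0.0
```

>>> {"op": "play_rows", "data": {"commands": [[[0, 0, 0], [0, 0, 0]], [[0, 0, 0], [0, 0, 0]]]}}

```text
t: 18.05
ee_pos: [0.5999, -0.0355, 0.0937]
orientation: [-0.0, 3.139, -0.001]
wrist_force: [-0.0, -0.4, 1.0]
width: 0.997
gripper_force: 0.0
```

```bash
python3 - <<'E'
from h import *
move([.600,-.036,.006],np.pi/2)
crop("side",200,360,160,310,4,"s5")
for P in ([.6,-.036,.017],[.6,-.036,.003],[.548,-.0858,.005],[.5577,.0288,.005]): print(proj("side",P).round(1))
E
```

```text
[ 0.5999 -0.0355  0.0937] 90.0 shift [ 0.0002 -0.001   0.1753] turn [-0.0004  0.0015  0.0001]
[316.  253.4]
[316.  258.2]
[295.7 271.8]
[296.  243.5]
```

View pics/s5.png

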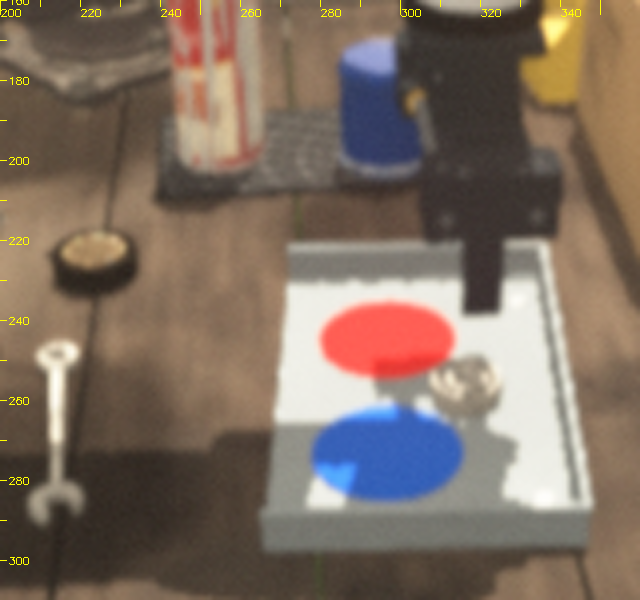

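Both cans stand upright on the mat. The marks are clear: blue at (296.5,273), red at (296.6,244.5). The bearing is under the fingers at (316,256). I'll go down.

>>> {"op": "play_rows", "data": {"commands": [[[0, -0.001, 0.06], [0, 0, 0]], [[0, -0.001, 0.11], [0, 0, 0]], [[0, -0.001, 0.145], [0, 0, 0]], [[0, -0.001, 0.165], [0, 0, 0]], [[0, -0.001, 0.174], [0, 0, 0]]]}}

```text
t: 18.6
ee_pos: [0.5994, -0.036, 0.0052]
orientation: [0.0, 3.141, -0.0]
wrist_force: [-4.4, 0.3, 24.1]
width: 1.003
gripper_force: 13.1
```

>>> {"op": "play_rows", "data": {"commands": [[[0, 0, 0], [0, 0, 0]], [[0, 0, 0], [0, 0, 0]], [[0, 0, 0], [0, 0, 0]]]}}

```text
t: 18.9
ee_pos: [0.5996, -0.0361, 0.0059]
orientation: [0.0, 3.14, -0.001]
wrist_force: [0.3, 0.3, -0.8]
width: 1.0
gripper_force: 0.0
```

>>> {"op": "play_rows", "data": {"commands": [[[0, 0, 0], [0, 0, 0]], [[0, 0, 0], [0, 0, 0]], [[0, 0, 0], [0, 0, 0]], [[0, 0, 0], [0, 0, 0]], [[0, 0, 0], [0, 0, 0]]], "gripper": 0.3, "squeeze": 15}}

```text
t: 19.4
ee_pos: [0.5992, -0.0362, 0.0051]
orientation: [-0.001, -3.142, 0.0]
wrist_force: [-1.0, 0.6, -0.4]
width: 0.571
gripper_force: 0.1
```

>>> {"op": "play_rows", "data": {"commands": [[[0, 0, 0], [0, 0, 0]], [[0, 0, 0], [0, 0, 0]], [[0, 0, 0], [0, 0, 0]], [[0, 0, 0], [0, 0, 0]], [[0, 0, 0], [0, 0, 0]]]}}

```text
t: 19.9
ee_pos: [0.5991, -0.0361, 0.005]
orientation: [-0.001, -3.141, -0.0]
wrist_force: [-0.1, 0.3, -0.6]
width: 0.462
gripper_force: 15.0
```

>>> {"op": "play_rows", "data": {"commands": [[[0, 0, -0.03], [0, 0, 0]], [[0, 0, -0.08], [0, 0, 0]], [[0, 0, -0.14], [0, 0, 0]], [[0, 0, -0.18], [0, 0, 0]], [[0, 0, -0.18], [0, 0, 0]]]}}

```text
t: 20.4
ee_pos: [0.6007, -0.0364, 0.0988]
orientation: [0.0, 3.136, -0.002]
wrist_force: [0.2, 0.4, -1.4]
width: 0.459
gripper_force: 15.0
```

>>> {"op": "play_rows", "data": {"commands": [[[0.015, -0.06, 0], [0, 0, 0]], [[0.03, -0.12, 0], [0, 0, 0]], [[0.045, -0.18, 0], [0, 0, 0]], [[0.06, -0.25, 0], [0, 0, 0]], [[0.07, -0.32, 0], [0, 0, 0]]]}}

```text
t: 20.9
ee_pos: [0.5632, -0.1971, 0.0943]
orientation: [-0.0, -3.14, -0.001]
wrist_force: [-0.2, 0.3, -1.5]
width: 0.466
gripper_force: 15.0
```

>>> {"op": "play_rows", "data": {"commands": [[[0.015, -0.07, 0], [0, 0, 0]], [[0.03, -0.14, 0], [0, 0, 0]], [[0.045, -0.2, 0], [0, 0, 0]], [[0.048, -0.24, 0], [0, 0, 0]], [[0.05, -0.254, 0], [0, 0, 0]]]}}

```text
t: 21.4
ee_pos: [0.5383, -0.3246, 0.0942]
orientation: [-0.004, -3.141, -0.001]
wrist_force: [1.0, 0.3, -1.9]
width: 0.461
gripper_force: 15.0
```

>>> {"op": "play_rows", "data": {"commands": [[[0, 0, 0], [0, 0, 0]], [[0, 0, 0], [0, 0, 0]], [[0, 0, 0], [0, 0, 0]]]}}

```text
t: 21.7
ee_pos: [0.5394, -0.3219, 0.095]
orientation: [0.001, -3.141, -0.001]
wrist_force: [0.5, 0.7, -1.6]
width: 0.464
gripper_force: 15.0
```

```bash
python3 - <<'E'
from h import *
move([.5394,-.323,.018],np.pi/2)
c=I
im=r.get_image("top")[:,:,::-1];cv2.imwrite("pics/top5.png",im)
crop("top",270,470,170,270,4,"t5",im)
E
```

```text
[ 0.5394 -0.3219  0.095 ] 90.0 shift [-1.00e-04 -2.30e-03  1.54e-01] turn [ 0.0003 -0.0002  0.0006]
```

View pics/t5.png

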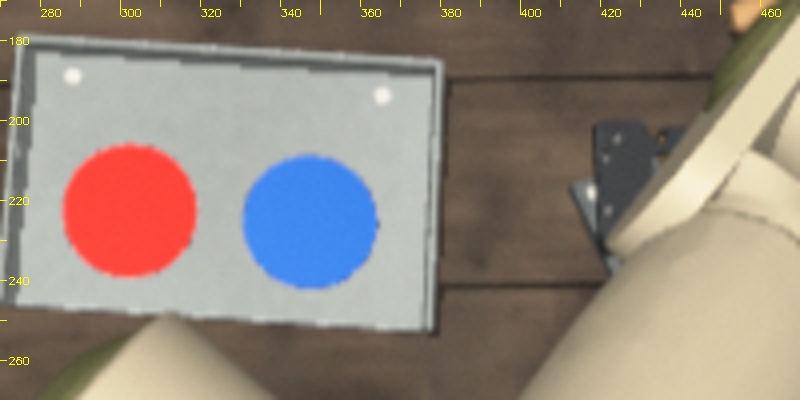

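Both marks are unobstructed now, so I'll take their colour centroids while lowering the bearing slowly.

>>> {"op": "play_rows", "data": {"commands": [[[0.001, -0.002, 0.04], [0, 0, 0]], [[0.001, -0.002, 0.08], [0, 0, 0]], [[0.001, -0.002, 0.11], [0, 0, 0]], [[0.001, -0.002, 0.13], [0, 0, 0]], [[0.001, -0.002, 0.14], [0, 0, 0]]]}}

```text
t: 22.25
ee_pos: [0.5385, -0.3237, 0.0243]
orientation: [-0.0, -3.141, -0.001]
wrist_force: [0.6, -0.2, -1.7]
width: 0.461
gripper_force: 15.0
```

>>> {"op": "play_rows", "data": {"commands": [[[0, 0, 0.003], [0, 0, 0]], [[0, 0, 0.006], [0, 0, 0]], [[0, 0, 0.008], [0, 0, 0]], [[0, 0, 0.01], [0, 0, 0]], [[0, 0, 0.01], [0, 0, 0]]]}}

```text
t: 22.75
ee_pos: [0.5386, -0.3241, 0.0203]
orientation: [0.001, 3.141, -0.0]
wrist_force: [0.1, -0.5, -0.4]
width: 0.461
gripper_force: 15.0
```

```bash
python3 - <<'E'
from h import *
move([.5394,-.323,.018],np.pi/2)
for n in I:
    im=cv2.imread("pics/top5.png") if n=="top" else r.get_image("side")[:,:,::-1].copy()
    h=cv2.cvtColor(im,cv2.COLOR_BGR2HSV)
    for c,m in(("red",((h[...,0]<8)|(h[...,0]>172))&(h[...,1]>150)),("blue",(abs(h[...,0].astype(int)-108)<12)&(h[...,1]>140))):
        m=m.astype('uint8');y0,x0=(170,270)
        if n=="side": y0,x0=(230,260)
        s=m[y0:y0+75+(0 if n=="top" else 0),x0:x0+115]
        k,l,st,ce=cv2.connectedComponentsWithStats(s);i=1+st[1:,4].argmax();u,v=ce[i]+(x0,y0)
        print(n,c,st[i],u.round(2),v.round(2),atz(n,u,v,.005).round(4))
E
```

```text
[ 0.5386 -0.3241  0.0203] 90.0 shift [-0.0015  0.0023  0.0045] turn [-0.0001  0.0001 -0.0003]Traceback (most recent call last):
  File "<stdin>", line 10, in <module>
ValueError: attempt to get argmax of an empty sequence
```

```bash
python3 - <<'E'
from h import *
for n in I:
    im=cv2.imread("pics/top5.png") if n=="top" else r.get_image("side")[:,:,::-1]
    im=np.ascontiguousarray(im).astype(int); y0,x0=(170,270) if n=="top" else (232,262)
    im=im[y0:y0+75,x0:x0+115]; B,G,Rr=im[...,0],im[...,1],im[...,2]
    for c,m in(("red",Rr>1.6*np.maximum(B,G)),("blue",B>1.5*Rr)):
        k,l,st,ce=cv2.connectedComponentsWithStats(m.astype('uint8'));i=1+st[1:,4].argmax();u,v=ce[i]+(x0,y0)
        print(n,c,st[i],u.round(2),v.round(2),atz(n,u,v,.005).round(4))
    if n=="side": cv2.imwrite("pics/side6.png",im)
E
```

```text
Traceback (most recent call last):
ValueError: attempt to get argmax of an empty sequence
```

>>> {"op": "play_rows", "data": {"commands": [[[0, 0.002, 0.002], [0, 0, 0]], [[0, 0.002, 0.003], [0, 0, 0]], [[0, 0.002, 0.003], [0, 0, 0]]]}}

```text
t: 23.15
ee_pos: [0.5386, -0.323, 0.0185]
orientation: [-0.0, -3.141, -0.0]
wrist_force: [-0.6, 0.0, -0.8]
width: 0.458
gripper_force: 15.0
```

>>> {"op": "play_rows", "data": {"commands": [[[0, 0, 0.0015], [0, 0, 0]], [[0, 0, 0.003], [0, 0, 0]], [[0, 0, 0.003], [0, 0, 0]]]}}

```text
t: 23.45
ee_pos: [0.5387, -0.3231, 0.018]
orientation: [0.0, 3.141, -0.0]
wrist_force: [-2.6, 2.5, 5.9]
width: 0.459
gripper_force: 15.0
```

```bash
python3 - <<'E'
from h import *
im=cv2.imread("pics/top5.png").astype(int); y0,x0=170,270
im=im[y0:y0+75,x0:x0+115]; B,G,Rr=im[...,0],im[...,1],im[...,2]
for c,m in(("red",Rr>1.6*np.maximum(B,G)),("blue",B>1.5*Rr)):
    k,l,st,ce=cv2.connectedComponentsWithStats(m.astype('uint8'));i=1+st[1:,4].argmax();u,v=ce[i]+(x0,y0)
    print(c,st[i],u.round(2),v.round(2),atz("top",u,v,.005).round(4))
E
```

```text
red [ 16  36  33  33 885] 301.92 222.17 [0.5582 0.0296 0.005 ]
blue [ 61  39  34  33 883] 347.01 225.03 [ 0.5494 -0.0851  0.005 ]
```

Contact. Release and rise, then look at the bearing.

>>> {"op": "play_rows", "data": {"commands": [[[0, 0, 0], [0, 0, 0]], [[0, 0, 0], [0, 0, 0]], [[0, 0, 0], [0, 0, 0]], [[0, 0, 0], [0, 0, 0]], [[0, 0, 0], [0, 0, 0]]], "gripper": 0.7}}

```text
t: 23.95
ee_pos: [0.5386, -0.3231, 0.0171]
orientation: [-0.001, -3.142, -0.0]
wrist_force: [-0.2, -0.2, -0.2]
width: 0.703
gripper_force: 0.0
```

>>> {"op": "play_rows", "data": {"commands": [[[0, 0, -0.03], [0, 0, 0]], [[0, 0, -0.08], [0, 0, 0]], [[0, 0, -0.16], [0, 0, 0]], [[0, 0, -0.24], [0, 0, 0]], [[0, 0, -0.32], [0, 0, 0]]]}}

```text
t: 24.45
ee_pos: [0.5385, -0.3229, 0.1801]
orientation: [0.001, 3.141, -0.001]
wrist_force: [0.0, -0.8, -0.2]
width: 0.698
gripper_force: 0.0
```

>>> {"op": "play_rows", "data": {"commands": [[[0, 0.1, -0.1], [0, 0, 0]], [[0, 0.2, -0.1], [0, 0, 0]], [[0, 0.3, -0.1], [0, 0, 0]], [[0, 0.4, -0.1], [0, 0, 0]], [[0, 0.48, -0.1], [0, 0, 0]]]}}

```text
t: 24.95
ee_pos: [0.5383, -0.0871, 0.2286]
orientation: [0.001, 3.14, -0.001]
wrist_force: [-0.0, 0.0, 0.1]
width: 0.699
gripper_force: 0.0
```

```bash
python3 - <<'E'
from h import *
s=r.sense();print(s['ee_pos'])
crop("top",405,480,190,265,5,"a");crop("side",255,350,318,400,4,"b")
A,B=cv2.imread("pics/a.png"),cv2.imread("pics/b.png")
o=np.zeros((380,765,3),'uint8');o[:375,:375]=A;o[:328,380:760]=B;cv2.imwrite("pics/p2.png",o)
print("marks tri",tri((296.5,273),(347,225.0)),tri((296.6,244.5),(301.9,222.2)))
E
```

```text
[ 0.53830291 -0.08710673  0.22859695]
marks tri (array([ 0.54990466, -0.08527959,  0.00123417]), np.float64(0.0002505014349236841)) (array([0.55894604, 0.02977673, 0.00111466]), np.float64(0.0005334549019068545))
```

View pics/p2.png

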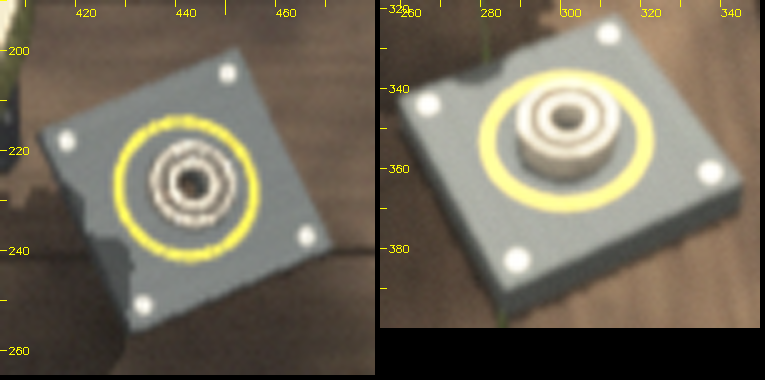

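The bearing lies flat with its bore over the hole: seen at (443.2,226.2), expected with parallax at (443.5,226.3). Next I'll fetch the filter.

>>> {"op": "play_rows", "data": {"commands": [[[-0.02, 0.09, 0], [0, 0, 0]], [[-0.04, 0.18, 0], [0, 0, 0]], [[-0.06, 0.27, 0], [0, 0, 0]], [[-0.07, 0.36, 0], [0, 0, 0]], [[-0.08, 0.44, 0], [0, 0, 0]]], "gripper": 1}}

```text
t: 25.55
ee_pos: [0.5789, 0.1325, 0.2281]
orientation: [0.001, 3.141, -0.0]
wrist_force: [0.5, -0.6, 0.3]
width: 0.999
gripper_force: 0.0
```

>>> {"op": "play_rows", "data": {"commands": [[[0, 0.08, 0], [0, 0, 0]], [[0, 0.16, 0], [0, 0, 0]], [[0, 0.24, 0], [0, 0, 0]], [[0, 0.282, 0], [0, 0, 0]], [[0, 0.282, 0], [0, 0, 0]]]}}

```text
t: 26.05
ee_pos: [0.5786, 0.2738, 0.2277]
orientation: [-0.004, 3.141, 0.001]
wrist_force: [0.6, 0.1, -1.0]
width: 0.999
gripper_force: 0.0
```

>>> {"op": "play_rows", "data": {"commands": [[[0, 0, 0.06], [0, 0, 0]], [[0, 0, 0.12], [0, 0, 0]], [[0, 0, 0.16], [0, 0, 0]], [[0, 0, 0.16], [0, 0, 0]], [[0, 0, 0.16], [0, 0, 0]]]}}

```text
t: 26.55
ee_pos: [0.5795, 0.271, 0.1484]
orientation: [0.002, 3.14, 0.0]
wrist_force: [0.5, 0.0, 0.3]
width: 1.001
gripper_force: 0.0
```

```bash
python3 - <<'E'
from h import *
move([.5787,.2755,.044],np.pi/2)
E
```

```text
[0.5795 0.271  0.1484] 89.9 shift [0.0019 0.009  0.2088] turn [ 0.0001  0.0008 -0.0009]
```

>>> {"op": "play_rows", "data": {"commands": [[[0.001, 0.009, 0.03], [0, 0, 0]], [[0.001, 0.009, 0.09], [0, 0, 0]], [[0.001, 0.009, 0.15], [0, 0, 0]], [[0.001, 0.009, 0.19], [0, 0, 0]], [[0.001, 0.009, 0.208], [0, 0, 0]]]}}

```text
t: 27.05
ee_pos: [0.5777, 0.2763, 0.0413]
orientation: [-0.001, -3.14, 0.001]
wrist_force: [-0.5, -0.3, -0.9]
width: 0.997
gripper_force: 0.0
```

>>> {"op": "play_rows", "data": {"commands": [[[0, 0, 0], [0, 0, 0]], [[0, 0, 0], [0, 0, 0]], [[0, 0, 0], [0, 0, 0]]]}}

```text
t: 27.35
ee_pos: [0.579, 0.2766, 0.0445]
orientation: [0.001, 3.139, 0.001]
wrist_force: [0.8, 0.1, -0.5]
width: 1.0
gripper_force: 0.0
```

>>> {"op": "play_rows", "data": {"commands": [[[0, 0, 0], [0, 0, 0]], [[0, 0, 0], [0, 0, 0]], [[0, 0, 0], [0, 0, 0]], [[0, 0, 0], [0, 0, 0]], [[0, 0, 0], [0, 0, 0]]], "gripper": 0.5, "squeeze": 20}}

```text
t: 27.85
ee_pos: [0.5785, 0.2763, 0.0435]
orientation: [0.001, 3.141, -0.0]
wrist_force: [-0.6, -1.1, 3.8]
width: 0.74
gripper_force: 20.0
```

>>> {"op": "play_rows", "data": {"commands": [[[0, 0, 0], [0, 0, 0]], [[0, 0, 0], [0, 0, 0]], [[0, 0, 0], [0, 0, 0]], [[0, 0, 0], [0, 0, 0]], [[0, 0, 0], [0, 0, 0]]]}}

```text
t: 28.35
ee_pos: [0.5785, 0.2763, 0.0434]
orientation: [0.001, 3.141, -0.0]
wrist_force: [0.2, -1.6, 4.6]
width: 0.74
gripper_force: 20.0
```

>>> {"op": "play_rows", "data": {"commands": [[[0, 0, -0.02], [0, 0, 0]], [[0, 0, -0.06], [0, 0, 0]], [[0, 0, -0.11], [0, 0, 0]], [[0, 0, -0.15], [0, 0, 0]], [[0, 0, -0.16], [0, 0, 0]]]}}

```text
t: 28.85
ee_pos: [0.5788, 0.2769, 0.1252]
orientation: [0.0, 3.139, 0.002]
wrist_force: [-0.4, 0.3, -3.2]
width: 0.738
gripper_force: 20.0
```

>>> {"op": "play_rows", "data": {"commands": [[[0.005, -0.04, 0], [0, 0, 0]], [[0.01, -0.1, 0], [0, 0, 0]], [[0.015, -0.17, 0], [0, 0, 0]], [[0.02, -0.24, 0], [0, 0, 0]], [[0.025, -0.31, 0], [0, 0, 0]]]}}

```text
t: 29.35
ee_pos: [0.5649, 0.1203, 0.122]
orientation: [-0.0, -3.14, -0.0]
wrist_force: [-0.1, -0.3, -3.9]
width: 0.743
gripper_force: 20.0
```

>>> {"op": "play_rows", "data": {"commands": [[[0.008, -0.07, 0], [0, 0, 0]], [[0.015, -0.14, 0], [0, 0, 0]], [[0.02, -0.21, 0], [0, 0, 0]], [[0.026, -0.28, 0], [0, 0, 0]], [[0.028, -0.34, 0], [0, 0, 0]]]}}

```text
t: 29.85
ee_pos: [0.5508, -0.0499, 0.1221]
orientation: [-0.002, -3.14, -0.001]
wrist_force: [0.4, -0.0, -2.9]
width: 0.742
gripper_force: 20.0
```

>>> {"op": "play_rows", "data": {"commands": [[[0.001, -0.04, 0], [0, 0, 0]], [[0.003, -0.065, 0], [0, 0, 0]], [[0.003, -0.073, 0], [0, 0, 0]], [[0.003, -0.073, 0], [0, 0, 0]], [[0.003, -0.073, 0], [0, 0, 0]]]}}

```text
t: 30.35
ee_pos: [0.5502, -0.0841, 0.1229]
orientation: [0.001, -3.141, -0.001]
wrist_force: [0.0, 0.6, -3.3]
width: 0.744
gripper_force: 20.0
```

```bash
python3 - <<'E'
from h import *
move([.5508,-.0852,.0454],np.pi/2)
E
```

```text
[ 0.5502 -0.0841  0.1229] 90.0 shift [-0.0013 -0.0023  0.155 ] turn [ 0.0003 -0.0002  0.0003]
```

>>> {"op": "play_rows", "data": {"commands": [[[-0.001, -0.002, 0.05], [0, 0, 0]], [[-0.001, -0.002, 0.1], [0, 0, 0]], [[-0.001, -0.002, 0.135], [0, 0, 0]], [[-0.001, -0.002, 0.146], [0, 0, 0]], [[-0.001, -0.002, 0.15], [0, 0, 0]]]}}

```text
t: 30.85
ee_pos: [0.5507, -0.0854, 0.0479]
orientation: [0.001, -3.141, -0.0]
wrist_force: [0.2, -1.0, -2.6]
width: 0.741
gripper_force: 20.0
```

>>> {"op": "play_rows", "data": {"commands": [[[0, 0, 0.0015], [0, 0, 0]], [[0, 0, 0.003], [0, 0, 0]], [[0, 0, 0.004], [0, 0, 0]], [[0, 0, 0.004], [0, 0, 0]]]}}

```text
t: 31.25
ee_pos: [0.5509, -0.0861, 0.0465]
orientation: [0.001, 3.141, -0.0]
wrist_force: [0.5, 0.2, -3.1]
width: 0.738
gripper_force: 20.0
```

```bash
python3 - <<'E'
from h import *
move([.5508,-.0852,.0454],np.pi/2)
crop("side",240,370,200,300,6,"s7")
E
```

```text
[ 0.5509 -0.0861  0.0465] 90.0 shift [0.0001 0.0018 0.0022] turn [-0.0002  0.0004 -0.0003]
```

View pics/s7.png

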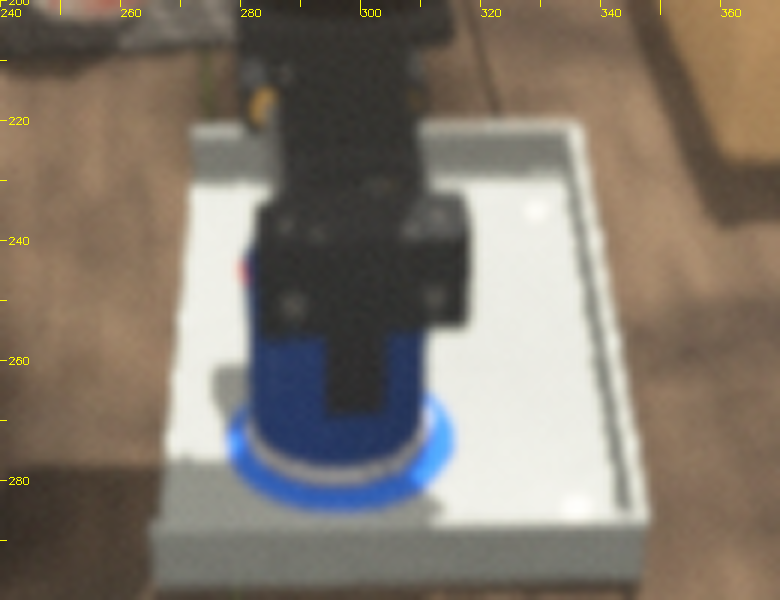

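The filter's foot (columns 281–311) sits over the blue mark (278–316), about 1.5 mm short in x. I'll shift it, then lower.

>>> {"op": "play_rows", "data": {"commands": [[[-0.003, 0.001, 0], [0, 0, 0]], [[-0.003, 0.001, 0.0015], [0, 0, 0]], [[-0.003, 0.001, 0.003], [0, 0, 0]], [[-0.003, 0.001, 0.003], [0, 0, 0]]]}}

```text
t: 31.7
ee_pos: [0.5525, -0.0856, 0.0454]
orientation: [0.001, 3.141, -0.0]
wrist_force: [-0.8, 1.3, 4.4]
width: 0.741
gripper_force: 20.0
```

>>> {"op": "play_rows", "data": {"commands": [[[0, 0, 0], [0, 0, 0]], [[0, 0, 0], [0, 0, 0]], [[0, 0, 0], [0, 0, 0]], [[0, 0, 0], [0, 0, 0]], [[0, 0, 0], [0, 0, 0]]], "gripper": 1}}

```text
t: 32.2
ee_pos: [0.5522, -0.0855, 0.0445]
orientation: [-0.001, -3.142, -0.0]
wrist_force: [-0.4, -1.1, -0.4]
width: 0.999
gripper_force: 0.0
```

>>> {"op": "play_rows", "data": {"commands": [[[0, 0, -0.03], [0, 0, 0]], [[0, 0, -0.08], [0, 0, 0]], [[0, 0, -0.16], [0, 0, 0]], [[0, 0, -0.25], [0, 0, 0]], [[0, 0, -0.34], [0, 0, 0]]]}}

```text
t: 32.7
ee_pos: [0.5518, -0.0854, 0.2163]
orientation: [-0.001, -3.141, -0.0]
wrist_force: [0.4, 0.1, -0.1]
width: 0.998
gripper_force: 0.0
```

>>> {"op": "play_rows", "data": {"commands": [[[0, 0, -0.08], [0, 0, 0]], [[0.02, 0.08, -0.15], [0, 0, 0]], [[0.04, 0.17, -0.18], [0, 0, 0]], [[0.06, 0.26, -0.2], [0, 0, 0]], [[0.08, 0.35, -0.2], [0, 0, 0]]]}}

```text
t: 33.2
ee_pos: [0.5119, 0.0912, 0.3163]
orientation: [0.001, 3.138, -0.0]
wrist_force: [1.1, -0.4, -0.6]
width: 1.005
gripper_force: 0.0
```

>>> {"op": "play_rows", "data": {"commands": [[[0.02, 0.09, 0], [0, 0, 0.1]], [[0.05, 0.18, 0], [0, 0, 0.2]], [[0.08, 0.27, 0], [0, 0, 0.3]], [[0.11, 0.36, 0], [0, 0, 0.4]], [[0.115, 0.4, 0], [0, 0, 0.49]]]}}

```text
t: 33.7
ee_pos: [0.4535, 0.2917, 0.3148]
orientation: [1.068, 2.954, 0.001]
wrist_force: [1.1, 0.6, 0.1]
width: 0.999
gripper_force: 0.0
```

```bash
python3 - <<'E'
from h import *
move([.4548,.296,.30],0)
im=r.get_image("top")[:,:,::-1];cv2.imwrite("pics/top8.png",im)
crop("top",265,390,175,260,6,"t8",im)
# expected top ellipse of filter centred on the mark, and the mark
for z in(.094,.005): print(proj("top",[.5496,-.0852,z]).round(1))
E
```

```text
[0.4535 0.2917 0.3148] 50.2 shift [0.0034 0.0082 0.0296] turn [ 2.000e-04 -2.000e-04  5.847e-01]
[349.2 219.6]
[347.1 225. ]
```

View pics/t8.png

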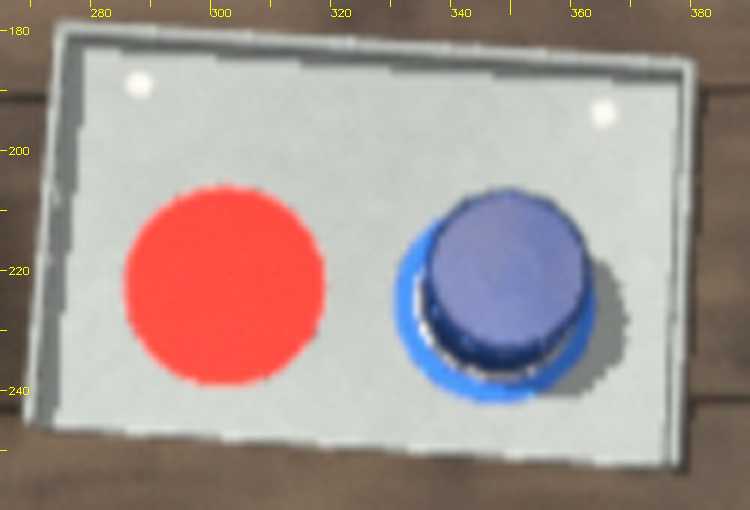

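The filter's top is at (348.9,219.1) against an expected (349.2,219.6), about 1 mm off the mark's centre, which is good. Now the spray can.

>>> {"op": "play_rows", "data": {"commands": [[[0.003, 0.008, 0], [0, 0, 0.1]], [[0.003, 0.008, 0], [0, 0, 0.2]], [[0.003, 0.008, 0], [0, 0, 0.3]], [[0.003, 0.008, 0], [0, 0, 0.4]], [[0.003, 0.008, 0], [0, 0, 0.49]]]}}

```text
t: 34.25
ee_pos: [0.4562, 0.2935, 0.3145]
orientation: [-2.06, -2.372, 0.0]
wrist_force: [0.1, 0.5, -0.5]
width: 0.999
gripper_force: 0.0
```

```bash
python3 - <<'E'
from h import *
move([.4548,.296,.1676],0)
E
```

```text
[0.4562 0.2935 0.3145] 8.0 shift [ 0.0054 -0.002   0.2938] turn [-0.0001  0.0001  0.0937]
```

>>> {"op": "play_rows", "data": {"commands": [[[0.005, -0.002, 0], [0, 0, 0.094]], [[0.005, -0.002, 0], [0, 0, 0.094]], [[0.005, -0.002, 0.05], [0, 0, 0.094]], [[0.005, -0.002, 0.1], [0, 0, 0.094]], [[0.005, -0.002, 0.1], [0, 0, 0.094]]]}}

```text
t: 34.75
ee_pos: [0.4539, 0.2953, 0.2619]
orientation: [-2.21, -2.229, 0.008]
wrist_force: [-0.0, -0.9, 0.3]
width: 0.998
gripper_force: 0.0
```

>>> {"op": "play_rows", "data": {"commands": [[[0, 0, 0], [0, 0, 0]], [[0, 0, 0], [0, 0, 0]]]}}

```text
t: 34.95
ee_pos: [0.4554, 0.296, 0.2661]
orientation: [2.213, 2.228, 0.003]
wrist_force: [0.6, -0.9, 0.0]
width: 1.001
gripper_force: 0.0
```

```bash
python3 - <<'E'
from h import *
move([.4548,.296,.1676],0)
E
```

```text
[0.4554 0.296  0.2661] 0.4 shift [-0.0002 -0.0016  0.197 ] turn [ 0.0015 -0.0005  0.0043]
```

>>> {"op": "play_rows", "data": {"commands": [[[0, -0.001, 0.05], [0, 0, 0.004]], [[0, -0.001, 0.1], [0, 0, 0.004]], [[0, -0.001, 0.15], [0, 0, 0.004]], [[0, -0.001, 0.185], [0, 0, 0.004]], [[0, -0.001, 0.197], [0, 0, 0.004]]]}}

```text
t: 35.45
ee_pos: [0.4543, 0.2958, 0.1655]
orientation: [-2.221, -2.221, 0.001]
wrist_force: [-0.6, -0.8, 1.2]
width: 1.003
gripper_force: 0.0
```

>>> {"op": "play_rows", "data": {"commands": [[[0, 0, 0], [0, 0, 0]], [[0, 0, 0], [0, 0, 0]], [[0, 0, 0], [0, 0, 0]]]}}

```text
t: 35.75
ee_pos: [0.4549, 0.2961, 0.1673]
orientation: [2.221, 2.22, 0.003]
wrist_force: [-0.3, 0.3, 0.4]
width: 1.001
gripper_force: 0.0
```

>>> {"op": "play_rows", "data": {"commands": [[[0, 0, 0], [0, 0, 0]], [[0, 0, 0], [0, 0, 0]], [[0, 0, 0], [0, 0, 0]], [[0, 0, 0], [0, 0, 0]], [[0, 0, 0], [0, 0, 0]]], "gripper": 0.5, "squeeze": 20}}

```text
t: 36.25
ee_pos: [0.4544, 0.2959, 0.1662]
orientation: [2.222, 2.221, 0.0]
wrist_force: [-0.8, 0.1, 1.8]
width: 0.725
gripper_force: 20.0
```

>>> {"op": "play_rows", "data": {"commands": [[[0, 0, 0], [0, 0, 0]], [[0, 0, 0], [0, 0, 0]], [[0, 0, 0], [0, 0, 0]], [[0, 0, 0], [0, 0, 0]], [[0, 0, 0], [0, 0, 0]]]}}

```text
t: 36.75
ee_pos: [0.4544, 0.2959, 0.1662]
orientation: [2.222, 2.221, 0.0]
wrist_force: [-1.2, -0.6, 3.4]
width: 0.729
gripper_force: 20.0
```

>>> {"op": "play_rows", "data": {"commands": [[[0, 0, -0.02], [0, 0, 0]], [[0, 0, -0.05], [0, 0, 0]], [[0, 0, -0.09], [0, 0, 0]], [[0, 0, -0.12], [0, 0, 0]], [[0, 0, -0.12], [0, 0, 0]]]}}

```text
t: 37.25
ee_pos: [0.455, 0.2961, 0.2281]
orientation: [2.221, 2.22, 0.005]
wrist_force: [0.3, -0.1, -2.2]
width: 0.728
gripper_force: 20.0
```

>>> {"op": "play_rows", "data": {"commands": [[[-0.04, 0.016, 0], [0, 0, 0]], [[-0.09, 0.036, 0], [0, 0, 0]], [[-0.145, 0.057, 0], [0, 0, 0]], [[-0.2, 0.079, 0], [0, 0, 0]], [[-0.25, 0.1, 0], [0, 0, 0]]]}}

```text
t: 37.75
ee_pos: [0.5043, 0.1695, 0.2252]
orientation: [-2.222, -2.22, 0.002]
wrist_force: [-0.3, 0.3, -1.2]
width: 0.73
gripper_force: 20.0
```

>>> {"op": "play_rows", "data": {"commands": [[[-0.06, 0.022, 0], [0, 0, 0]], [[-0.12, 0.045, 0], [0, 0, 0]], [[-0.18, 0.07, 0], [0, 0, 0]], [[-0.24, 0.092, 0], [0, 0, 0]], [[-0.28, 0.107, 0], [0, 0, 0]]]}}

```text
t: 38.25
ee_pos: [0.5578, 0.0288, 0.225]
orientation: [-2.223, -2.218, 0.002]
wrist_force: [-0.2, 0.7, -2.7]
width: 0.733
gripper_force: 20.0
```

>>> {"op": "play_rows", "data": {"commands": [[[0, 0, 0], [0, 0, 0]], [[0, 0, 0], [0, 0, 0]], [[0, 0, 0], [0, 0, 0]]]}}

```text
t: 38.55
ee_pos: [0.5573, 0.0317, 0.2258]
orientation: [-2.221, -2.221, 0.0]
wrist_force: [0.5, -1.0, -2.0]
width: 0.731
gripper_force: 20.0
```

```bash
python3 - <<'E'
from h import *
move([.5585,.0294,.170],0)
E
```

```text
[0.5573 0.0317 0.2258] 0.0 shift [-0.0047  0.0026  0.1116] turn [-0.0005 -0.0002  0.0001]
```

>>> {"op": "play_rows", "data": {"commands": [[[-0.004, 0.002, 0.04], [0, 0, 0]], [[-0.004, 0.002, 0.075], [0, 0, 0]], [[-0.004, 0.002, 0.098], [0, 0, 0]], [[-0.004, 0.002, 0.106], [0, 0, 0]], [[-0.004, 0.002, 0.109], [0, 0, 0]]]}}

```text
t: 39.05
ee_pos: [0.5586, 0.0292, 0.1716]
orientation: [-2.222, -2.221, 0.0]
wrist_force: [-0.4, 0.4, -1.2]
width: 0.725
gripper_force: 20.0
```

>>> {"op": "play_rows", "data": {"commands": [[[0, 0, 0.001], [0, 0, 0]], [[0, 0, 0.002], [0, 0, 0]], [[0, 0, 0.002], [0, 0, 0]]]}}

```text
t: 39.35
ee_pos: [0.5588, 0.0288, 0.171]
orientation: [2.222, 2.22, 0.001]
wrist_force: [-1.2, -0.5, -1.8]
width: 0.723
gripper_force: 20.0
```

```bash
python3 - <<'E'
from h import *
move([.5585,.0294,.168],0)
E
```

```text
[0.5588 0.0288 0.171 ] -0.0 shift [ 0.0012 -0.0007  0.0061] turn [ 0.0005  0.0001 -0.0005]
```

>>> {"op": "play_rows", "data": {"commands": [[[0.001, 0, 0.0015], [0, 0, 0]], [[0.001, 0, 0.003], [0, 0, 0]], [[0.001, 0, 0.0045], [0, 0, 0]], [[0.001, 0, 0.0045], [0, 0, 0]]]}}

```text
t: 39.75
ee_pos: [0.5587, 0.0293, 0.1683]
orientation: [-2.222, -2.221, 0.0]
wrist_force: [-0.6, -0.1, -2.3]
width: 0.723
gripper_force: 20.0
```

>>> {"op": "play_rows", "data": {"commands": [[[0, 0, 0.0015], [0, 0, 0]], [[0, 0, 0.003], [0, 0, 0]], [[0, 0, 0.003], [0, 0, 0]]]}}

```text
t: 40.05
ee_pos: [0.5588, 0.0293, 0.1682]
orientation: [2.222, 2.22, 0.001]
wrist_force: [-3.9, 0.9, 9.1]
width: 0.73
gripper_force: 20.0
```

Contact. Release, rise, swing away from the scene and check.

>>> {"op": "play_rows", "data": {"commands": [[[0, 0, 0], [0, 0, 0]], [[0, 0, 0], [0, 0, 0]], [[0, 0, 0], [0, 0, 0]], [[0, 0, 0], [0, 0, 0]], [[0, 0, 0], [0, 0, 0]]], "gripper": 1}}

```text
t: 40.55
ee_pos: [0.5587, 0.0293, 0.1668]
orientation: [-2.222, -2.221, 0.0]
wrist_force: [-0.6, -0.2, -0.1]
width: 1.001
gripper_force: 0.0
```

>>> {"op": "play_rows", "data": {"commands": [[[0, 0, -0.03], [0, 0, 0]], [[0, 0, -0.08], [0, 0, 0]], [[0, 0, -0.16], [0, 0, 0]], [[0, 0, -0.25], [0, 0, 0]], [[0, 0, -0.34], [0, 0, 0]]]}}

```text
t: 41.05
ee_pos: [0.5583, 0.0294, 0.3386]
orientation: [-2.222, -2.221, 0.0]
wrist_force: [1.1, -0.2, -0.5]
width: 1.0
gripper_force: 0.0
```

>>> {"op": "play_rows", "data": {"commands": [[[0.08, -0.04, 0], [0, 0, 0]], [[0.16, -0.08, 0], [0, 0, 0]], [[0.24, -0.12, 0], [0, 0, 0]], [[0.32, -0.16, 0], [0, 0, 0]], [[0.4, -0.2, 0], [0, 0, 0]]]}}

```text
t: 41.55
ee_pos: [0.4578, 0.2308, 0.337]
orientation: [2.223, 2.22, 0.0]
wrist_force: [1.3, 0.2, 0.1]
width: 1.0
gripper_force: 0.0
```

```bash
python3 - <<'E'
from h import *
im=r.get_image("top")[:,:,::-1];sd=r.get_image("side")[:,:,::-1]
crop("top",260,390,175,260,4,"a",im);crop("side",230,360,150,305,3,"b",sd)
A,B=cv2.imread("pics/a.png"),cv2.imread("pics/b.png")
o=np.zeros((600,800,3),'uint8');o[:340,:520]=A;o[345:600,:520]=cv2.resize(im[170:255,260:480],(520,201)) if 0 else 0
w=270;o[:465,525:795]=B[:, :270];q=cv2.resize(im[190:262,405:477],None,fx=3.5,fy=3.5);o[345:345+q.shape[0],:q.shape[1]]=q[:255]
cv2.imwrite("pics/f.png",o)
for z in(.214,.005): print(proj("top",[.5585,.0296,z]).round(1),proj("side",[.5585,.0296,z]).round(1))
E
```

```text
[298.5 207.4] [295.3 165.6]
[301.9 222. ] [296.3 243.3]
```

View pics/f.png

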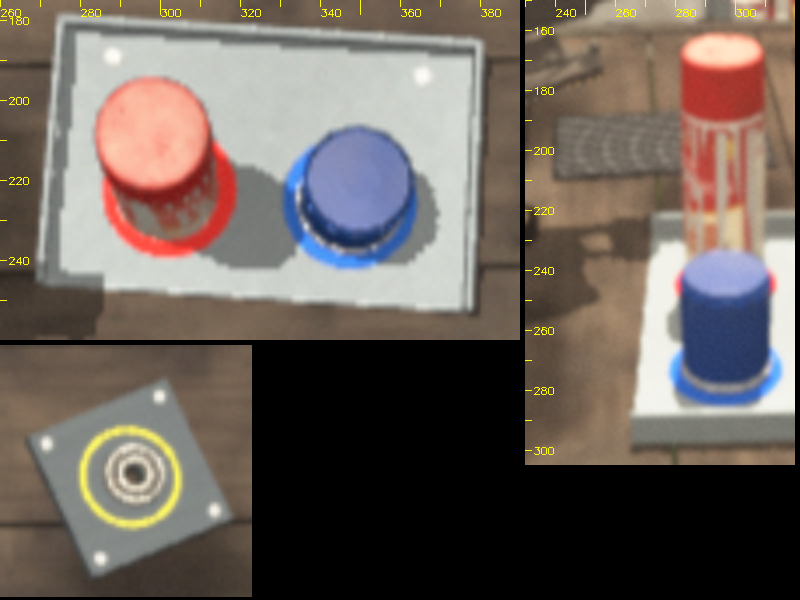

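The final pictures show the can upright on the red mark (top at 297.7,208.2 against an expected 298.5,207.4, about 2 mm off). The filter is upright and centred on the blue mark, and the bearing is centred in the yellow ring. I'm handing in.

>>> {"op": "play_rows", "data": {"commands": [[[0, 0, 0], [0, 0, 0]], [[0, 0, 0], [0, 0, 0]], [[0, 0, 0], [0, 0, 0]]]}}

```text
t: 41.95
ee_pos: [0.4595, 0.2283, 0.3367]
orientation: [-2.224, -2.219, 0.001]
wrist_force: [0.2, -0.3, -0.3]
width: 1.004
gripper_force: 0.0
```

```bash
python3 -c "
from plant import r
print(r.job_done())"
```

```text
the job is handed in; nothing more can be done
None
```

The job is handed in at 42 s with no verdict returned: the bearing lies flat over the plate's hole (about 1 mm off centre), and the filter and spray can stand upright on their marks (about 1 mm and 2 mm off centre), moved in the order asked.

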